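Zero the coin tester and hold its probe through the guide

ROBOT

A 6-joint arm with a two-finger parallel gripper is mounted at the origin on a cart in front of the work surface, level with it; the furniture and walls round the work are solid. World frame = base frame: x ahead of the robot, y to its left, z up, the work surface at z = 0. Lengths are in m, angles in rad, forces in N, time in s.
With the tool pointing down it reaches from about 0.275 to 0.975 m from the base axis. Payload 8.4 kg.
Tool frame: the origin (TCP) lies at the very end of the fingers, on their centre line; the grasp point (between the pads) lies 19 mm behind it; z points along the fingers, y is the line along which they close (so a half turn about z gives the same grasp; the last joint's range is limited). The gripper opens to 92 mm and grips with 3 to 60 N. Pads are 20 mm wide; open, the fingers measure 128 mm over their backs; the gripper's body (75 mm by 189 mm) begins 69 mm behind the grasp point.
Start: joints at [-1.11, 0.353, 1.633, -0, 1.155, -0.002], TCP at [0.279, -0.559, 0.215] pointing down, gripper open.
Joint ranges: [-2.63, 2.63], [-0.92, 2.1], [0.06, 2.66], [-1.3, 4.44], [0, 2.69], [-3.02, 3.02]. Speed limits (rad/s): [2.22, 2.22, 2.79, 3.14, 3.14, 3.14].

INTERFACE

Orientations are given as a rotation vector (axis times angle).
In Python, from rig import r gives the robot as it stands.
- The arm moves only by the tool arm_command, never from a script. Its argument "commands" is a list of rows, each an object with "turn": the turn, a rotation vector about the world's x, y, z in rad, a list of three; "delta_pos": the shift along the world's x, y, z in mm, a list of three; "fingers": the finger opening in mm, from 0 to 91.9. A call has 1 to 10 rows; each row is the pose to reach, as a shift and turn from the pose commanded when the call began; what a row does not reach only later rows make up. A row lasts 1/10 s, in which the tool goes at most 50 mm and 8.59 degrees, less where a joint would pass 70% of its speed; a pose out of reach is approached as far as the arm can. A call with a gripper value outside its range is refused whole. The fingers move at their own pace and stop on an object; "force" is the grip in N (left out, the last holds). Time passes only in rows, so rows that repeat a pose let the fingers close. It gives the time, the measured TCP pose, the force, the opening and the grip force at its end, in the units of the state.
- r.sense(): the state, without advancing time (a new reading comes with each control period).
- r.snapshot(name): name is "side" or "top" or "wrist"; returns a dict with "frame" (420x560x3 uint8, red, green, blue), "fx", "fy", "cx", "cy" (pixels), "D" ([k1, k2, p1, p2, k3] as OpenCV has them; the pictures are not rectified), "rvec" (rotation vector, rad) and "tvec" (3), from world to camera coordinates, as OpenCV has them; the wrist camera has in their place "hand_eye" (4x4, takes a point from camera to tool coordinates, whose origin is the TCP and whose axes are the flange's). Camera axes: x right, y down, z forward; pixel columns grow to the right and rows downward; lengths in m; the calibration is good to about 2 mm. A picture is of the moment at which its call begins: read the wrist's pose just before it. There is no depth.
- r.close_job(): hands the job in; it is judged then, once.
The state is a dict: "clock": time; "qpos": joint angles; "joint_velocities": joint speeds; "tau": joint torques, N m; "tool_pos": TCP position; "ee_rot": TCP orientation; "ft_force": force on the tool from outside, world axes, zero at the start; "torque": the same for the moment, N m; "width": opening from 0.0 (shut) to 1.0 (fully open); "finger_force": force on a finger pad.
Only numpy, scipy, OpenCV 4.12 (cv2) and the standard library are available. Lean on these libraries where they do the work, as an engineer would, in place of code of your own. Each camera call takes 0.05 s, during which the arm holds its last target. There are 200 camera calls.

TASK

Zero the coin tester: press the green button on the white box fully down and let it come back up. Then take the orange-handled probe out of its rest, lower its stem upright through the brass guide of the stand without touching the guide or the coin capsule below, and finish still holding it there, the stem in the middle of the hole and the tip about half way between the guide and the capsule. Leave the other things on the desk alone.

Things in the scene. Friction and masses are not known exactly. Their poses are not given: they have to be found in the camera images.
- zero_button_top (a point): centre of the top face of the green round push button (28 mm across) on top of the tester, a fixed white box 80 x 80 mm; the box's top is 56 mm above the desk, the button's top stands 22 mm above that, in a black housing 44 mm across
- zero_button (a joint): travel of the button straight down in m: 0 is up, 0.006 is fully down; its spring needs about 5 N at full travel and lifts it again when released
- probe_handle (a point): centre of the probe's handle, an upright orange cylinder 24 mm across and 55 mm long, with a flat 3 mm black cap on top; its z axis points up along the probe. The probe weighs about 80 g
- probe_tip (a point): lower end of the probe's steel stem, 102.5 mm below the centre of the handle on the probe's axis; the stem is 10 mm across and stands 75 mm out of the handle's underside. At the start the stem hangs in the open tube of the rest and the handle's underside sits on the tube's rim
- rest: fixed probe rest: black round foot 64 mm across carrying a white upright tube, 29 mm outside, 17 mm inside, rim 90 mm above the desk; origin at the centre of the foot's underside, z up. To clear it the probe is lifted straight up by more than 75 mm
- guide_mouth (a point): centre of the upper mouth of the brass guide bushing in the dark bridge plate of the fixed measuring stand, 94 mm above the desk; z axis up along the bore; x axis points away from the stand's open front. The hole is 22 mm across and goes right through, 14 mm long. The plate is 86 x 86 mm with its top 91 mm above the desk, on two posts at the back of a grey base 90 x 90 mm
- guide_exit (a point): centre of the lower end of the guide's bore, 14 mm below the mouth, 80 mm above the desk. The middle between guide and capsule is 26 mm below it
- stand: the fixed measuring stand with the guide; origin at the centre of the underside of its base
- coin: clear round coin capsule 40 mm across, 7 mm thick, lying loose on the stand's round nest under the guide; its top is 53 mm below the lower end of the guide; origin at the centre of its underside
- blower: bystander: black rubber blower with a red band, upright, 53 mm across, 107 mm tall; origin at the centre of its underside
- brush: bystander: dust brush with a wooden handle, lying, 146 mm long along its y axis, 15 mm thick; origin at the centre of its underside
- mouse: bystander: black computer mouse 112 x 55 x 38 mm; origin at the centre of its underside. Beside it, on the left, stands a fixed open laptop whose lid reaches 300 mm above the desk (pass above it); a desk lamp stands at the back right, its shade hanging more than 0.5 m up, behind the work
- capsule_b: bystander: another clear coin capsule, 40 mm across, 7 mm thick, lying on the desk; origin at the centre of its underside
- eraser: bystander: green and white eraser 21 x 48 x 12 mm; origin at the centre of its underside
There are look-alikes about, which are no part of the job. Leave any blue look-alike of the rest alone.

How it is judged:
By the outcome, as a careful person would: the job done as asked, in the order asked, and still so for the second after the job is handed in, while the arm keeps its last pose, push and grip.
It also fails if it takes over 67 s, if anything falls off the work surface, if the arm or the gripper's body presses on something with over 40 N, if the wrist force passes 120 N, or if a joint passes its speed limit or range.

## Working session

There is one attempt and no reset: what is moved stays moved. The work goes in short steps, Python scripts to look and compute and a tool call to move; the robot and the scene stay as the last step left them, time stands still between calls to the robot, and variables do not carry over. Pictures are saved under pics/ and viewed, at most 10 in all, crops included, and the job is handed in when it is done.

Besides the shell and the picture viewer there is one more tool, called after ">>>" as a command line: name --argument value ..., lists and objects as JSON in quotes. arm_command: Moves the arm, as the interface text tells. Its arguments: {"type":"object","properties":{"commands":{"type":"array"},"force":{"type":"number"}},"required":["commands"]}

```bash
ls; mkdir -p pics; cat > h.py <<'E'
import numpy as np, cv2, json
from rig import r
def snap(n,f):
    s=r.sense(); d=r.snapshot(n); im=d["frame"]
    cv2.imwrite(f"pics/{f}.png",cv2.cvtColor(im,cv2.COLOR_RGB2BGR))
    K=np.array([[d["fx"],0,d["cx"]],[0,d["fy"],d["cy"]],[0,0,1.]])
    if n=="wrist":
        T=np.eye(4);T[:3,:3]=cv2.Rodrigues(np.array(s["ee_rot"],float))[0];T[:3,3]=s["tool_pos"]
        W=T@np.array(d["hand_eye"])
    else:
        W=np.eye(4);W[:3,:3]=cv2.Rodrigues(np.array(d["rvec"],float))[0];W[:3,3]=np.ravel(d["tvec"]);W=np.linalg.inv(W)
    np.savez(f"pics/{f}.npz",K=K,D=np.array(d["D"],float),W=W); return im
def ray(f,uv):
    z=np.load(f"pics/{f}.npz"); p=cv2.undistortPoints(np.array([[uv]],float),z["K"],z["D"])[0,0]
    return z["W"][:3,3], z["W"][:3,:3]@np.array([p[0],p[1],1])
def at(f,uv,h):
    o,d=ray(f,uv); return o+d*(h-o[2])/d[2]
def proj(f,P):
    z=np.load(f"pics/{f}.npz"); V=np.linalg.inv(z["W"])
    return cv2.projectPoints(np.array(P,float).reshape(-1,1,3),cv2.Rodrigues(V[:3,:3])[0],V[:3,3],z["K"],z["D"])[0].reshape(-1,2)
E
python3 - <<'E'
from h import *
for n in("top","side","wrist"): snap(n,n+"0")
im=[cv2.imread(f"pics/{n}0.png") for n in("top","side")]
cv2.imwrite("pics/top0b.png",cv2.resize(im[0],(800,600),interpolation=cv2.INTER_CUBIC))
cv2.imwrite("pics/side0b.png",cv2.resize(im[1],(800,600),interpolation=cv2.INTER_CUBIC))
print(r.sense())
for n in("top0","side0"):print(np.load(f"pics/{n}.npz")["W"].round(3))
E
```

```text
pics
{'clock': 0.15, 'qpos': array([-1.11036324e+00,  3.53519652e-01,  1.63398403e+00, -3.94139937e-05,
        1.15519929e+00, -2.39874792e-03]), 'joint_velocities': array([-4.33104617e-04, -3.29476130e-03, -1.77781484e-03,  1.47939243e-03,
        5.48080074e-04,  6.97711268e-05]), 'tau': array([ 8.33796257e-04, -5.94208252e+01, -3.34468603e+01,  6.96764421e-02,
        2.03909667e-02, -6.75053775e-05]), 'tool_pos': array([ 0.27886514, -0.55889472,  0.21400817]), 'ee_rot': array([-3.05679572e+00, -7.20321107e-01,  4.50938855e-04]), 'ft_force': array([ 0.21301071,  0.74676245, -0.06154054]), 'torque': array([ 0.04280013,  0.04304413, -0.00148097]), 'finger_force': 0.0, 'width': 1.000147607305944}
[[ 0.017 -0.998  0.063  0.446]
 [-1.    -0.017 -0.001 -0.07 ]
 [ 0.002 -0.063 -0.998  0.991]
 [ 0.     0.     0.     1.   ]]
[[ 0.988 -0.083  0.128  0.366]
 [-0.153 -0.473  0.868 -0.928]
 [-0.011 -0.877 -0.48   0.582]
 [ 0.     0.     0.     1.   ]]
```

View pics/top0b.png

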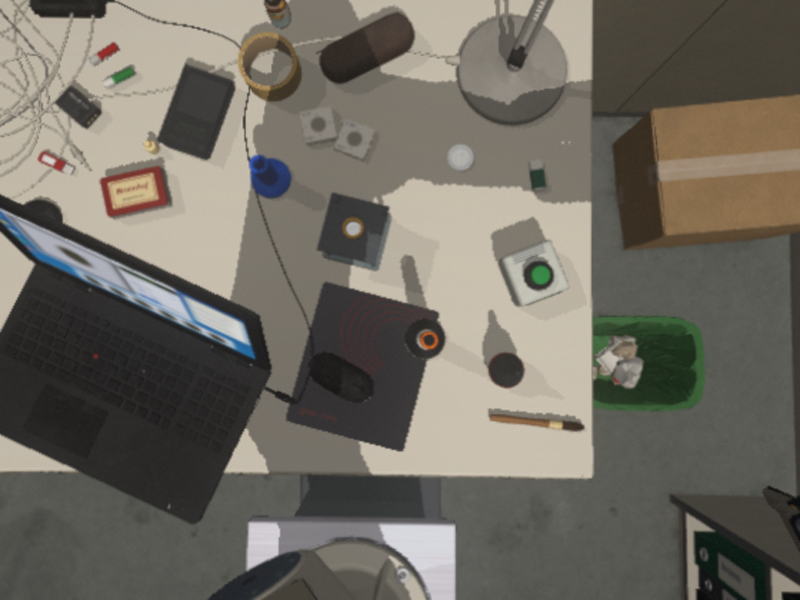

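View pics/side0b.png

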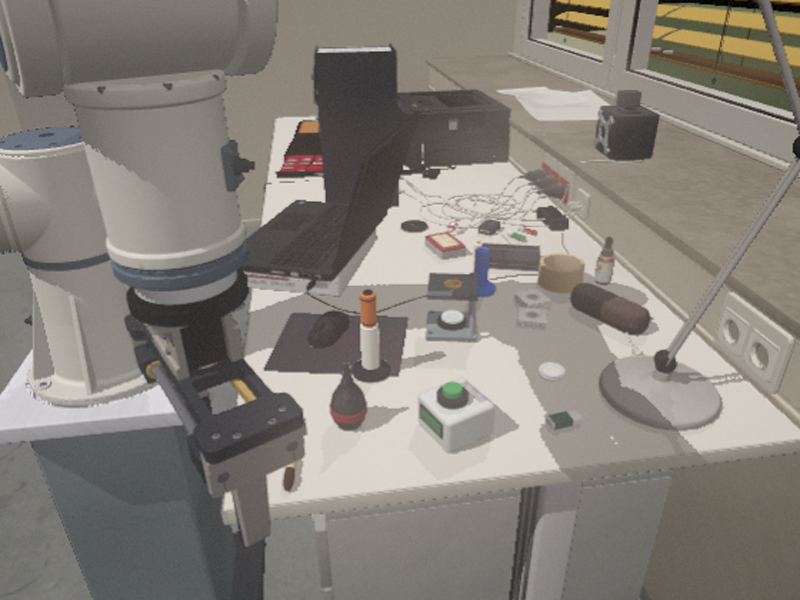

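The top view (800x600) shows the button at (541,275), probe cap at (429,340), guide at (353,229), blower at (506,370) and brush at (537,420). The blue look-alike is at (270,177). In the side view the button is at (453,387), probe cap at (368,293) and guide at (453,285).

```bash
python3 - <<'E'
from h import *
s=.7
for nm,a,b,h in(("button",(541,274.5),(453,386),.078),("cap",(428.5,340),(368,292.5),.148),("guide",(353,229),(453,285),.094),("blower",(506,369),(347,368),.107)):
    print(nm,at("top0",np.array(a)*s,h).round(4),at("side0",np.array(b)*s,h).round(4))
for q in((350,193),(390,206),(371,268),(319,250)): print("plate",at("top0",np.array(q)*s,.091).round(4))
im=cv2.imread("pics/top0.png")
cv2.imwrite("pics/c1.png",cv2.resize(im[125:285,210:410],(800,640),interpolation=cv2.INTER_CUBIC)[:600])
E
```

```text
button [ 0.5289 -0.2739  0.078 ] [ 0.5313 -0.269   0.078 ]
cap [ 0.4324 -0.1087  0.148 ] [ 0.4341 -0.1097  0.148 ]
guide [ 0.5884 -0.0007  0.094 ] [ 0.5911 -0.006   0.094 ]
blower [ 0.3933 -0.2191  0.107 ] [ 0.3902 -0.2437  0.107 ]
plate [0.6411 0.0049 0.091 ]
plate [ 0.6232 -0.0531  0.091 ]
plate [ 0.533  -0.0275  0.091 ]
plate [0.5576 0.0476 0.091 ]
```

View pics/c1.png

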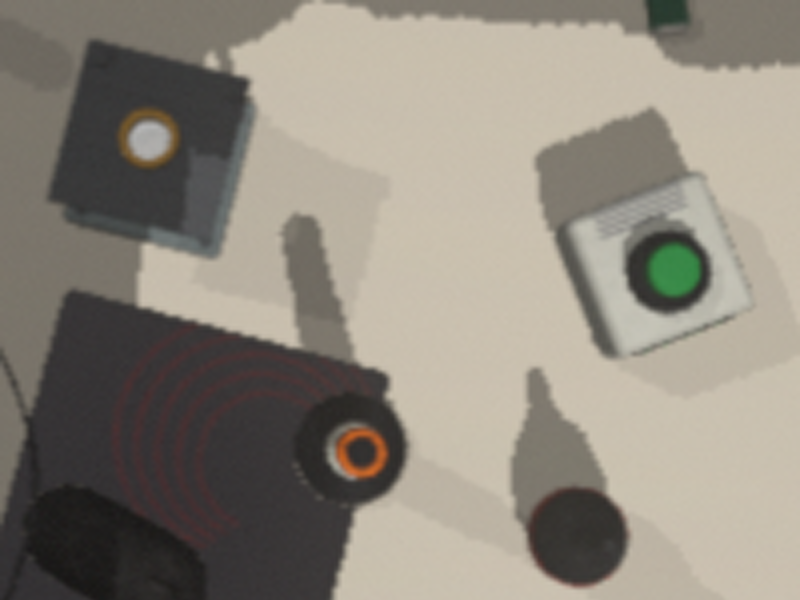

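The enlarged crop confirms the button at (675,270), probe cap at (362,452) and guide ring at (149,138), matching the estimates. I'll go above the button with the fingers closing and the closing axis turned towards x.

>>> arm_command --commands '[{"delta_pos": [250, 287, 0], "turn": [0, 0, 1.1], "fingers": 0}, {"delta_pos": [250, 287, 0], "turn": [0, 0, 1.1], "fingers": 0}, {"delta_pos": [250, 287, 0], "turn": [0, 0, 1.1], "fingers": 0}, {"delta_pos": [250, 287, 0], "turn": [0, 0, 1.1], "fingers": 0}, {"delta_pos": [250, 287, 0], "turn": [0, 0, 1.1], "fingers": 0}, {"delta_pos": [250, 287, 0], "turn": [0, 0, 1.1], "fingers": 0}, {"delta_pos": [250, 287, 0], "turn": [0, 0, 1.1], "fingers": 0}, {"delta_pos": [250, 287, 0], "turn": [0, 0, 1.1], "fingers": 0}, {"delta_pos": [250, 287, 0], "turn": [0, 0, 1.1], "fingers": 0}, {"delta_pos": [250, 287, 0], "turn": [0, 0, 1.1], "fingers": 0}]' --force 20

```text
clock: 1.15
tool_pos: [0.529, -0.2718, 0.2143]
ee_rot: [-2.229, -2.213, 0.001]
ft_force: [0.4, -0.4, 0.1]
width: 0.156
finger_force: 0.0
```

```bash
python3 - <<'E'
from h import *
im=snap("wrist","w1"); s=r.sense(); print(s["clock"],s["tool_pos"],s["ee_rot"],s["width"],s["ft_force"],s["qpos"].round(2))
print(np.load("pics/w1.npz")["W"].round(3), proj("w1",[s["tool_pos"],[.530,-.272,.078]]))
b=im.astype(int); m=((b[...,1]>b[...,0]+40)&(b[...,1]>b[...,2]+30)).astype(np.uint8)
n,l,st,c=cv2.connectedComponentsWithStats(m)
for i in range(1,n):
    if st[i,4]>150: print(st[i],c[i],at("w1",c[i],.078).round(4))
E
```

```text
1.2 [ 0.52851371 -0.27252069  0.21432657] [-2.23044634e+00 -2.21170100e+00  9.37561475e-04] 0.10871914905287836 [-0.12641899 -0.11034207  0.06538314] [-0.48  0.31  1.7  -0.    1.14 -0.47]
[[ 1.    -0.008 -0.001  0.529]
 [-0.008 -0.959 -0.282 -0.191]
 [ 0.001  0.282 -0.959  0.385]
 [ 0.     0.     0.     1.   ]] [[279.29528088 269.14425693]
 [281.23518779 199.46115382]]
[264 184  31  30 705] [279.36312057 198.34468085] [ 0.5284 -0.271   0.078 ]
```

View pics/w1.png

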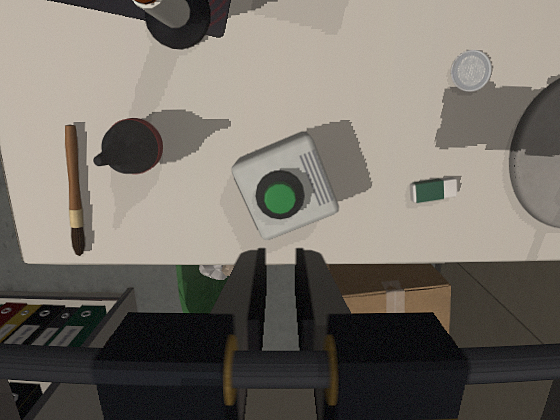

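The wrist view shows the button at (279,198), which is world (0.528, -0.271). The tool is directly above it and the fingers are nearly shut, so I'll descend to just above.

>>> arm_command --commands '[{"delta_pos": [0, 1, -40], "turn": [0, 0, 0], "fingers": 0}, {"delta_pos": [0, 1, -80], "turn": [0, 0, 0], "fingers": 0}, {"delta_pos": [0, 1, -110], "turn": [0, 0, 0], "fingers": 0}, {"delta_pos": [0, 1, -125], "turn": [0, 0, 0], "fingers": 0}, {"delta_pos": [0, 1, -132], "turn": [0, 0, 0], "fingers": 0}, {"delta_pos": [0, 1, -134], "turn": [0, 0, 0], "fingers": 0}, {"delta_pos": [0, 1, -136], "turn": [0, 0, 0], "fingers": 0}, {"delta_pos": [0, 1, -138], "turn": [0, 0, 0], "fingers": 0}, {"delta_pos": [0, 1, -139], "turn": [0, 0, 0], "fingers": 0}, {"delta_pos": [0, 1, -139], "turn": [0, 0, 0], "fingers": 0}]'

```text
clock: 2.2
tool_pos: [0.5299, -0.2718, 0.0765]
ee_rot: [2.229, 2.211, 0.001]
ft_force: [1.4, -2.0, 3.1]
width: 0.005
finger_force: 1.2
```

>>> arm_command --commands '[{"delta_pos": [0, 0, -1], "turn": [0, 0, 0], "fingers": 0}, {"delta_pos": [0, 0, -2], "turn": [0, 0, 0], "fingers": 0}, {"delta_pos": [0, 0, -3], "turn": [0, 0, 0], "fingers": 0}, {"delta_pos": [0, 0, -4], "turn": [0, 0, 0], "fingers": 0}, {"delta_pos": [0, 0, -4], "turn": [0, 0, 0], "fingers": 0}]'

```text
clock: 2.7
tool_pos: [0.5298, -0.2717, 0.0723]
ee_rot: [2.229, 2.211, 0.001]
ft_force: [1.0, -2.2, 8.5]
width: 0.003
finger_force: 4.4
```

>>> arm_command --commands '[{"delta_pos": [0, 0, -0.5], "turn": [0, 0, 0], "fingers": 0}, {"delta_pos": [0, 0, -1], "turn": [0, 0, 0], "fingers": 0}, {"delta_pos": [0, 0, -1], "turn": [0, 0, 0], "fingers": 0}]'

```text
clock: 3.0
tool_pos: [0.5299, -0.2717, 0.0722]
ee_rot: [2.229, 2.211, 0.001]
ft_force: [-2.6, -1.6, 18.7]
width: 0.005
finger_force: 8.9
```

The force rose 10 N with no motion, so the button is fully down on its stop. I'll release it, lift, and move above the probe while opening.

>>> arm_command --commands '[{"delta_pos": [0, 0, 5], "turn": [0, 0, 0], "fingers": 0}, {"delta_pos": [0, 0, 20], "turn": [0, 0, 0], "fingers": 0}, {"delta_pos": [0, 0, 60], "turn": [0, 0, 0], "fingers": 30}, {"delta_pos": [0, 0, 110], "turn": [0, 0, 0], "fingers": 70}, {"delta_pos": [0, 0, 150], "turn": [0, 0, 0], "fingers": 70}, {"delta_pos": [-30, 40, 160], "turn": [0, 0, 0], "fingers": 70}, {"delta_pos": [-55, 80, 160], "turn": [0, 0, 0], "fingers": 70}, {"delta_pos": [-80, 120, 160], "turn": [0, 0, 0], "fingers": 70}, {"delta_pos": [-97, 163, 160], "turn": [0, 0, 0], "fingers": 70}, {"delta_pos": [-97, 163, 160], "turn": [0, 0, 0], "fingers": 70}]'

```text
clock: 4.0
tool_pos: [0.4283, -0.1042, 0.2304]
ee_rot: [-2.225, -2.212, 0.001]
ft_force: [0.7, -0.3, 1.6]
width: 0.679
finger_force: 0.0
```

```bash
python3 - <<'E'
from h import *
im=snap("wrist","w2"); im2=snap("side","s2");s=r.sense(); print(s["clock"],s["tool_pos"],s["ee_rot"],s["width"],s["ft_force"],s["qpos"].round(2))
print(proj("w2",[[.433,-.109,.148],[.433,-.109,.090],[.588,-.002,.094]]))
c=np.vstack([np.hstack([cv2.resize(im,(400,300)),cv2.resize(im2,(400,300))]),np.hstack([cv2.resize(im[140:290,180:380],(400,300),interpolation=2),cv2.resize(im2[170:320,200:400],(400,300),interpolation=2)])])
cv2.imwrite("pics/w2c.png",c[...,::-1])
E
```

```text
4.1 [ 0.43144753 -0.10748812  0.2309405 ] [-2.22783311e+00 -2.21469819e+00  3.05296752e-04] 0.7545355289566689 [ 0.39918265 -0.98764154  0.1810598 ] [-0.25  0.05  1.98 -0.    1.11 -0.24]
[[286.92833457 224.81999152]
 [285.87224603 203.66041351]
 [476.82866589  76.51823796]]
```

View pics/w2c.png

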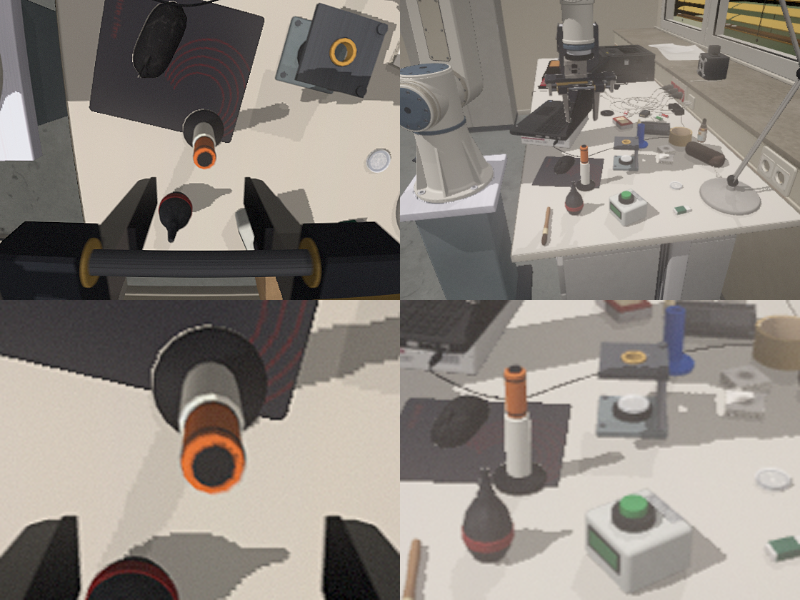

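The wrist crop shows the probe cap at (286.5,221.5) and the guide ring at about (480,71). The side view shows the button up again and everything undisturbed.

```bash
python3 - <<'E'
from h import *
print(at("w2",(286.5,221.5),.148),at("w2",(480,71.4),.094),r.sense()["tool_pos"])
E
```

```text
[ 0.43269516 -0.1064728   0.148     ] [0.59025531 0.00205682 0.094     ] [ 0.43144753 -0.10748812  0.2309405 ]
```

>>> arm_command --commands '[{"delta_pos": [1, 0, -30], "turn": [0, 0, 0], "fingers": 70}, {"delta_pos": [1, 0, -60], "turn": [0, 0, 0], "fingers": 70}, {"delta_pos": [1, 0, -90], "turn": [0, 0, 0], "fingers": 70}, {"delta_pos": [1, 0, -115], "turn": [0, 0, 0], "fingers": 70}, {"delta_pos": [1, 0, -128], "turn": [0, 0, 0], "fingers": 70}, {"delta_pos": [1, 0, -128], "turn": [0, 0, 0], "fingers": 70}]'

```text
clock: 4.7
tool_pos: [0.432, -0.1089, 0.1007]
ee_rot: [-2.229, -2.209, 0.004]
ft_force: [0.5, -0.7, 1.0]
width: 0.757
finger_force: 0.0
```

```bash
python3 - <<'E'
from h import *
im=snap("wrist","w3"); s=r.sense(); print(s["clock"],s["tool_pos"],s["width"],s["ft_force"])
print(proj("w3",[[s["tool_pos"][0],s["tool_pos"][1],.148],[.4328,-.107,.148]]))
cv2.imwrite("pics/w3c.png",cv2.resize(im[120:420,80:480],(800,600),interpolation=2)[...,::-1])
E
```

```text
4.75 [ 0.43276317 -0.10900566  0.10184812] 0.7607971622038981 [-0.04271811  0.65624104  0.45708227]
[[281.99642369 320.70948095]
 [282.0464458  316.20129988]]
```

View pics/w3c.png

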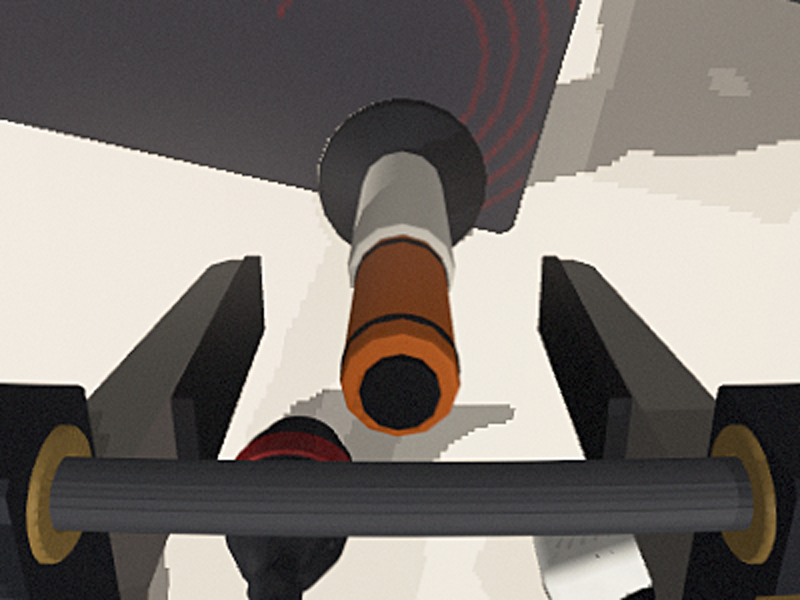

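The cap is centred between the fingers at crop (400,395), so raw (280,317.5), about 1 mm from tool centre. I'll close on it.

>>> arm_command --commands '[{"delta_pos": [0, 1, 0], "turn": [0, 0, 0], "fingers": 40}, {"delta_pos": [0, 1, 0], "turn": [0, 0, 0], "fingers": 26}, {"delta_pos": [0, 1, 0], "turn": [0, 0, 0], "fingers": 26}, {"delta_pos": [0, 1, 0], "turn": [0, 0, 0], "fingers": 22}, {"delta_pos": [0, 1, 0], "turn": [0, 0, 0], "fingers": 10}, {"delta_pos": [0, 1, 0], "turn": [0, 0, 0], "fingers": 10}, {"delta_pos": [0, 1, 0], "turn": [0, 0, 0], "fingers": 10}, {"delta_pos": [0, 1, 0], "turn": [0, 0, 0], "fingers": 10}, {"delta_pos": [0, 1, 0], "turn": [0, 0, 0], "fingers": 10}, {"delta_pos": [0, 1, 0], "turn": [0, 0, 0], "fingers": 10}]' --force 25

```text
clock: 5.75
tool_pos: [0.4331, -0.1073, 0.1027]
ee_rot: [2.23, 2.213, 0.0]
ft_force: [-2.3, 0.9, 5.9]
width: 0.254
finger_force: 25.0
```

>>> arm_command --commands '[{"delta_pos": [0, 0, 5], "turn": [0, 0, 0], "fingers": 10}, {"delta_pos": [0, 0, 15], "turn": [0, 0, 0], "fingers": 10}, {"delta_pos": [0, 0, 30], "turn": [0, 0, 0], "fingers": 10}, {"delta_pos": [0, 0, 45], "turn": [0, 0, 0], "fingers": 10}, {"delta_pos": [0, 0, 60], "turn": [0, 0, 0], "fingers": 10}, {"delta_pos": [0, 0, 75], "turn": [0, 0, 0], "fingers": 10}, {"delta_pos": [0, 0, 90], "turn": [0, 0, 0], "fingers": 10}, {"delta_pos": [0, 0, 105], "turn": [0, 0, 0], "fingers": 10}, {"delta_pos": [0, 0, 112], "turn": [0, 0, 0], "fingers": 10}, {"delta_pos": [0, 0, 112], "turn": [0, 0, 0], "fingers": 10}]'

```text
clock: 6.75
tool_pos: [0.4337, -0.1074, 0.2157]
ee_rot: [2.229, 2.211, 0.002]
ft_force: [0.1, -0.3, -1.0]
width: 0.252
finger_force: 25.0
```

>>> arm_command --commands '[{"delta_pos": [15, 10, 0], "turn": [0, 0, 0], "fingers": 10}, {"delta_pos": [40, 30, 0], "turn": [0, 0, 0], "fingers": 10}, {"delta_pos": [65, 50, 0], "turn": [0, 0, 0], "fingers": 10}, {"delta_pos": [90, 65, 0], "turn": [0, 0, 0], "fingers": 10}, {"delta_pos": [115, 80, 0], "turn": [0, 0, 0], "fingers": 10}, {"delta_pos": [140, 95, 0], "turn": [0, 0, 0], "fingers": 10}, {"delta_pos": [152, 104, 0], "turn": [0, 0, 0], "fingers": 10}, {"delta_pos": [156, 107, 0], "turn": [0, 0, 0], "fingers": 10}, {"delta_pos": [156, 107, 0], "turn": [0, 0, 0], "fingers": 10}, {"delta_pos": [156, 107, 0], "turn": [0, 0, 0], "fingers": 10}]'

```text
clock: 7.75
tool_pos: [0.588, -0.0006, 0.2143]
ee_rot: [-2.23, -2.212, 0.002]
ft_force: [0.2, 1.0, -0.9]
width: 0.256
finger_force: 25.0
```

```bash
python3 - <<'E'
from h import *
im=snap("wrist","w4"); s=r.sense(); im2=snap("side","s4"); im3=snap("top","t4"); print(s["clock"],s["tool_pos"],s["ee_rot"],s["width"],s["ft_force"],s["qpos"].round(2))
p=s["tool_pos"]
print(proj("w4",[[p[0],p[1],p[2]-.0863],[p[0],p[1],p[2]-.01],[.590,.000,.094]]))
print(proj("s4",[[p[0],p[1],p[2]-.0863],[.590,.000,.094]]))
c=np.hstack([cv2.resize(im[120:360,200:360],(400,600),interpolation=2),cv2.resize(im2[120:270,280:380],(400,600),interpolation=2)])
cv2.imwrite("pics/w4c.png",c[...,::-1])
E
```

```text
7.8 [ 0.58811271 -0.00078973  0.21447206] [-2.23057528e+00 -2.21173234e+00  1.02056152e-03] 0.2545316593444327 [ 0.67543601  0.06833128 -0.61081548] [-0.    0.3   1.71 -0.    1.13  0.  ]
[[280.25570926 216.96196381]
 [280.36452065 260.12400025]
 [282.52369167 203.44141451]]
[[315.83723896 186.25119806]
 [316.14381585 198.44932662]]
```

View pics/w4c.png

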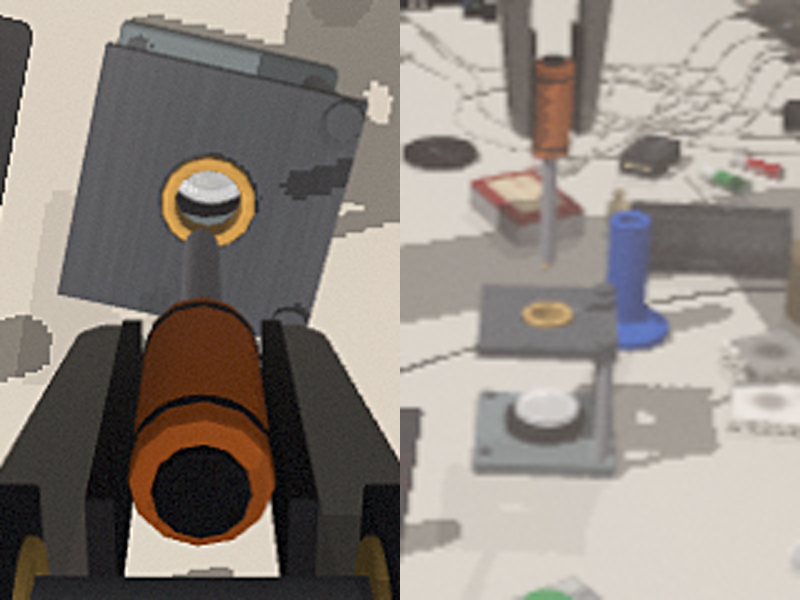

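The wrist crop shows the guide ring centre at raw (283.4,201) and the stem end at (281.2,~214). In the side view the tip is at (316.8,186.3) and the ring at (317,198.5).

```bash
python3 - <<'E'
from h import *
def tri(obs):
    A=np.zeros((3,3));b=np.zeros(3)
    for f,uv in obs:
        o,d=ray(f,uv); d/=np.linalg.norm(d); M=np.eye(3)-np.outer(d,d); A+=M;b+=M@o
    return np.linalg.solve(A,b)
print("guide",at("w4",(283.4,201),.094),at("s4",(317,198.5),.094),at("top0",(247.25,159.5),.094),tri([("w4",(283.4,201)),("s4",(317,198.5))]))
for h in(.125,.128,.131): print("tip",h,at("w4",(281.2,214),h),at("s4",(316.8,186.3),h))
# wrist image: ring via colour, stem edges
im=cv2.imread("pics/w4.png"); hsv=cv2.cvtColor(im,cv2.COLOR_BGR2HSV)
m=cv2.inRange(hsv,(12,110,120),(30,255,255)); m[:170]=0;m[225:]=0;m[:,:255]=0;m[:,310:]=0
ys,xs=np.where(m); print("ring",xs.min(),xs.max(),ys.min(),ys.max(),len(xs))
print(hsv[218:236:4,268:296].tolist().__len__()); 
for y in(216,222,228,234): print(y,im[y,270:295].mean(1).astype(int))
# other wrist/top circle estimate
print(cv2.fitEllipse(np.vstack(cv2.findContours(m,cv2.RETR_EXTERNAL,cv2.CHAIN_APPROX_NONE)[0])))
E
```

```text
guide [0.59073099 0.00205875 0.094     ] [ 0.59203628 -0.00064227  0.094     ] [ 0.59003332 -0.00098198  0.094     ] [0.59163278 0.00155597 0.09288438]
tip 0.125 [5.88822730e-01 4.89818799e-04 1.25000000e-01] [0.59193796 0.00499373 0.125     ]
tip 0.128 [0.58882118 0.00140965 0.128     ] [ 0.59045603 -0.0011249   0.128     ]
tip 0.131 [0.58881964 0.00232947 0.131     ] [ 0.58897411 -0.00724353  0.131     ]
ring 265 301 183 217 453
5
216 [ 82  74  66  85 101  90  85  78  77  72  71  71  73  72  68  67  90 137
 156 156 158 146 111  85  73]
222 [88 88 89 95 94 93 81 76 72 70 71 68 71 71 70 76 68 77 86 91 90 88 89 90
 89]
228 [87 88 90 97 94 85 81 75 70 72 71 73 72 69 71 71 72 76 85 88 91 88 88 85
 84]
234 [ 84  85  90 103  90  84  77  73  73  70  69  69  71  71  70  68  69  72
  80  91  87  87  85  89  90]
((282.873779296875, 200.5387420654297), (32.27907180786133, 34.04542541503906), 94.09190368652344)
```

The tip needs about +2 mm in x and about 0 in y. I'll descend to just above the mouth and look again.

>>> arm_command --commands '[{"delta_pos": [2, 0, -5], "turn": [0, 0, 0], "fingers": 10}, {"delta_pos": [2, 0, -12], "turn": [0, 0, 0], "fingers": 10}, {"delta_pos": [2, 0, -20], "turn": [0, 0, 0], "fingers": 10}, {"delta_pos": [2, 0, -25], "turn": [0, 0, 0], "fingers": 10}, {"delta_pos": [2, 0, -26], "turn": [0, 0, 0], "fingers": 10}, {"delta_pos": [2, 0, -26], "turn": [0, 0, 0], "fingers": 10}, {"delta_pos": [2, 0, -26], "turn": [0, 0, 0], "fingers": 10}]'

```text
clock: 8.6
tool_pos: [0.5912, -0.0002, 0.1888]
ee_rot: [2.23, 2.212, 0.0]
ft_force: [0.5, -0.3, -1.2]
width: 0.254
finger_force: 25.0
```

```bash
python3 - <<'E'
from h import *
im=snap("wrist","w5"); s=r.sense(); im2=snap("side","s5"); im3=snap("top","t5"); print(s["clock"],s["tool_pos"],s["ee_rot"],s["ft_force"])
p=s["tool_pos"]
for f in("w5","s5"): print(proj(f,[[p[0],p[1],p[2]-.0873],[.591,.000,.094],[.591,.011,.094],[.591,-.011,.094]]).round(1).tolist())
c=np.hstack([cv2.resize(im[150:270,240:320],(400,600),interpolation=2),cv2.resize(im2[160:235,292:342],(400,600),interpolation=2)])
cv2.imwrite("pics/w5c.png",c[...,::-1])
E
```

```text
8.65 [ 5.91258861e-01 -2.19159023e-04  1.88840829e-01] [2.22999616e+00 2.21238050e+00 5.27408989e-04] [ 0.02058155 -0.11723314 -0.9072088 ]
[[280.1, 216.3], [279.7, 213.0], [279.6, 198.8], [279.9, 226.9]]
[[316.7, 195.7], [316.5, 198.4], [315.6, 196.5], [317.5, 200.4]]
```

View pics/w5c.png

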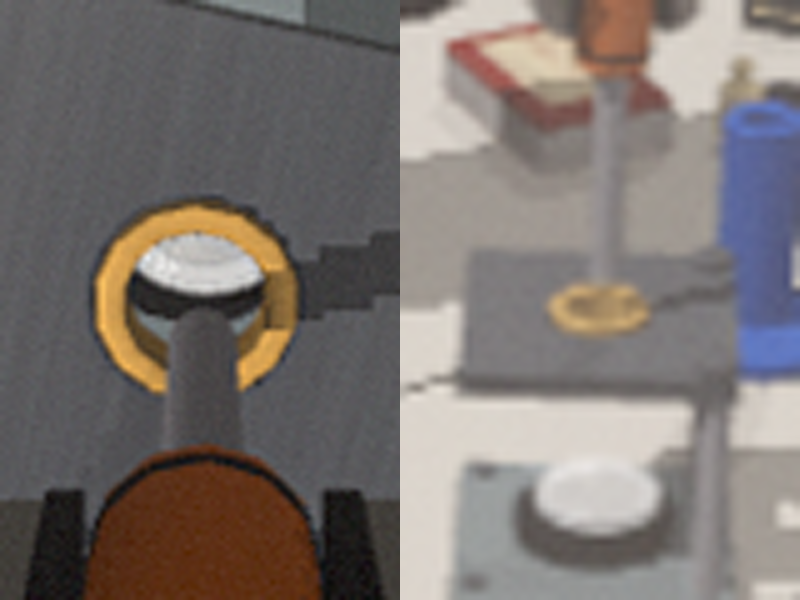

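In the wrist crop the ring centre is at raw (279.4,210) and the stem end's far edge at (280.6,211.4), so the stem is still short of the middle in y. I'll check this numerically before inserting.

```bash
python3 - <<'E'
from h import *
im=cv2.imread("pics/w5.png"); z=np.array([.59126,-.00022,.18884])
print("col280",[(y,im[y,279:282].mean(0).astype(int).tolist()) for y in range(188,224)])
a=np.linspace(0,2*np.pi,72)
def circ(x,y,h,rr): return np.c_[x+rr*np.cos(a),y+rr*np.sin(a),0*a+h]
hsv=cv2.cvtColor(im,cv2.COLOR_BGR2HSV); m=cv2.inRange(hsv,(12,90,90),(30,255,255)); m[:185]=0;m[232:]=0;m[:,:255]=0;m[:,304:]=0
ys,xs=np.where(m); print("ring",xs.min(),xs.max(),ys.min(),ys.max())
for rr in(.011,.014,.015,.016):
    p=proj("w5",circ(.591,0,.094,rr)); print(rr,p.min(0).round(1),p.max(0).round(1))
for h in(.0985,.1015,.1045):
    p=proj("w5",circ(z[0],z[1],h,.005)); print("tip",h,p.min(0).round(1),p.max(0).round(1))
for y in(216,224,232): print(y,im[y,270:294].mean(1).astype(int))
p=proj("w5",np.vstack([circ(z[0],z[1],h,.005) for h in np.linspace(.1015,.176,20)]))
for y in(224,232): q=p[abs(p[:,1]-y)<2]; print(y,q.min(0),q.max(0))
E
```

```text
col280 [(188, [95, 89, 89]), (189, [65, 65, 67]), (190, [41, 63, 78]), (191, [55, 103, 136]), (192, [83, 160, 212]), (193, [85, 165, 219]), (194, [82, 159, 211]), (195, [79, 160, 214]), (196, [92, 140, 175]), (197, [180, 180, 183]), (198, [190, 190, 190]), (199, [183, 187, 189]), (200, [186, 188, 191]), (201, [184, 187, 191]), (202, [177, 180, 180]), (203, [195, 197, 198]), (204, [207, 208, 209]), (205, [205, 206, 209]), (206, [200, 201, 202]), (207, [210, 212, 213]), (208, [150, 151, 155]), (209, [60, 61, 64]), (210, [33, 34, 35]), (211, [53, 53, 55]), (212, [71, 70, 74]), (213, [72, 73, 75]), (214, [70, 70, 74]), (215, [70, 67, 71]), (216, [71, 70, 74]), (217, [71, 69, 74]), (218, [69, 69, 73]), (219, [72, 71, 74]), (220, [70, 69, 73]), (221, [70, 70, 73]), (222, [69, 70, 73]), (223, [69, 69, 71])]
ring 259 298 191 228
0.011 [265.1 198.8] [294.4 226.9]
0.014 [261.1 194.9] [298.3 230.6]
0.015 [259.8 193.6] [299.7 231.8]
0.016 [258.4 192.3] [301. 233.]
tip 0.0985 [273.3 208.6] [286.8 221.5]
tip 0.1015 [273.3 209.7] [286.9 222.7]
tip 0.1045 [273.2 210.9] [287. 224.]
216 [ 91 114 120 117  99  89  89  80  74  69  75  70  74  73  70  72  84 106
  94  78  81  86 107 148]
224 [137 133 122 109  95  86  84  77  73  73  73  68  72  74  69  67  66 109
 164 158 155 154 132  90]
232 [81 81 84 99 87 82 78 74 71 67 71 67 68 70 68 71 69 70 91 91 85 85 87 90]
224 [272.73954284 222.0159688 ] [287.46915114 225.99529341]
232 [272.30859232 230.06781179] [287.98877624 233.98481336]
```

>>> arm_command --commands '[{"delta_pos": [-1, 3, 0], "turn": [0, 0, 0], "fingers": 10}, {"delta_pos": [-1, 3, 0], "turn": [0, 0, 0], "fingers": 10}, {"delta_pos": [-1, 3, -3], "turn": [0, 0, 0], "fingers": 10}, {"delta_pos": [-1, 3, -6], "turn": [0, 0, 0], "fingers": 10}, {"delta_pos": [-1, 3, -9], "turn": [0, 0, 0], "fingers": 10}, {"delta_pos": [-1, 3, -11], "turn": [0, 0, 0], "fingers": 10}, {"delta_pos": [-1, 3, -12], "turn": [0, 0, 0], "fingers": 10}, {"delta_pos": [-1, 3, -12], "turn": [0, 0, 0], "fingers": 10}, {"delta_pos": [-1, 3, -12], "turn": [0, 0, 0], "fingers": 10}]'

```text
clock: 9.65
tool_pos: [0.5901, 0.0027, 0.1766]
ee_rot: [2.23, 2.212, 0.0]
ft_force: [-0.4, -0.6, -0.6]
width: 0.256
finger_force: 25.0
```

```bash
python3 - <<'E'
from h import *
im=snap("wrist","w6"); s=r.sense(); im2=snap("side","s6"); print(s["clock"],s["tool_pos"],s["ee_rot"],s["ft_force"])
a=np.linspace(0,2*np.pi,72); p=s["tool_pos"]
def circ(x,y,h,rr): return np.c_[x+rr*np.cos(a),y+rr*np.sin(a),0*a+h]
for n,c in(("ring.011",circ(.5902,.0025,.094,.011)),("stem@.094",circ(p[0],p[1],.094,.005))):
    q=proj("w6",c); print(n,q.min(0).round(1),q.max(0).round(1))
c=np.hstack([cv2.resize(im[170:260,250:310],(400,600),interpolation=2),cv2.resize(im2[160:235,292:342],(400,600),interpolation=2)])
cv2.imwrite("pics/w6c.png",c[...,::-1])
E
```

```text
9.7 [0.59008675 0.00272915 0.17666466] [2.23022976e+00 2.21248739e+00 1.13159203e-04] [ 0.87935887  1.04193169 -1.29087759]
ring.011 [264.9 203.8] [295.4 232.9]
stem@.094 [273.  211.6] [286.9 224.8]
```

View pics/w6c.png

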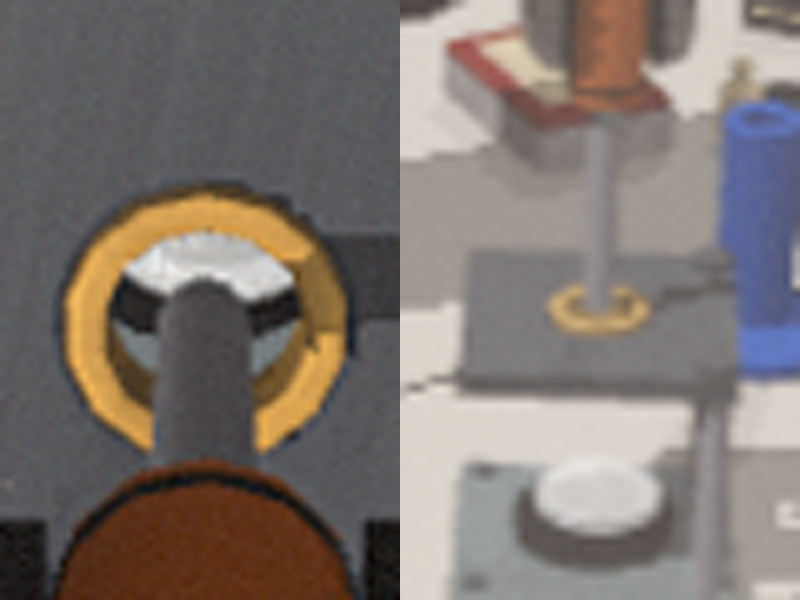

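The stem is now inside the mouth and well centred. In the wrist crop the ring spans x 65–348 and the stem centre is at 205, with the far edge where it should be. In the side view the stem is in the middle of the ring. I'll lower the remaining 35 mm.

>>> arm_command --commands '[{"delta_pos": [0, 0, -3], "turn": [0, 0, 0], "fingers": 10}, {"delta_pos": [0, 0, -8], "turn": [0, 0, 0], "fingers": 10}, {"delta_pos": [0, 0, -13], "turn": [0, 0, 0], "fingers": 10}, {"delta_pos": [0, 0, -18], "turn": [0, 0, 0], "fingers": 10}, {"delta_pos": [0, 0, -23], "turn": [0, 0, 0], "fingers": 10}, {"delta_pos": [0, 0, -28], "turn": [0, 0, 0], "fingers": 10}, {"delta_pos": [0, 0, -32], "turn": [0, 0, 0], "fingers": 10}, {"delta_pos": [0, 0, -35], "turn": [0, 0, 0], "fingers": 10}, {"delta_pos": [0, 0, -35], "turn": [0, 0, 0], "fingers": 10}, {"delta_pos": [0, 0, -35], "turn": [0, 0, 0], "fingers": 10}]'

```text
clock: 10.75
tool_pos: [0.5901, 0.0027, 0.1416]
ee_rot: [2.23, 2.212, 0.0]
ft_force: [0.4, 0.6, -0.8]
width: 0.26
finger_force: 25.0
```

```bash
python3 - <<'E'
from h import *
im=snap("wrist","w7"); s=r.sense(); im2=snap("side","s7"); print(s["clock"],s["tool_pos"],s["ee_rot"],s["ft_force"],s["torque"],s["joint_velocities"].round(3))
p=s["tool_pos"]; print(proj("s7",[[p[0],p[1]-.001,p[2]-.0873],[p[0],p[1]-.001,.08],[p[0],p[1]-.001,.027]]))
c=np.hstack([cv2.resize(im[190:280,250:310],(400,600),interpolation=2),cv2.resize(im2[160:235,292:342],(400,600),interpolation=2)])
cv2.imwrite("pics/w7c.png",c[...,::-1])
E
```

```text
10.8 [0.59017196 0.00275682 0.14176283] [2.23010833e+00 2.21245268e+00 3.15035038e-04] [-0.19029951 -0.09102049 -0.73540765] [ 0.04094645 -0.10532267 -0.01565413] [-0.    -0.002  0.    -0.001 -0.001  0.001]
[[315.63800513 211.9857983 ]
 [315.9057031  203.09067736]
 [315.35661791 221.33060236]]
```

View pics/w7c.png

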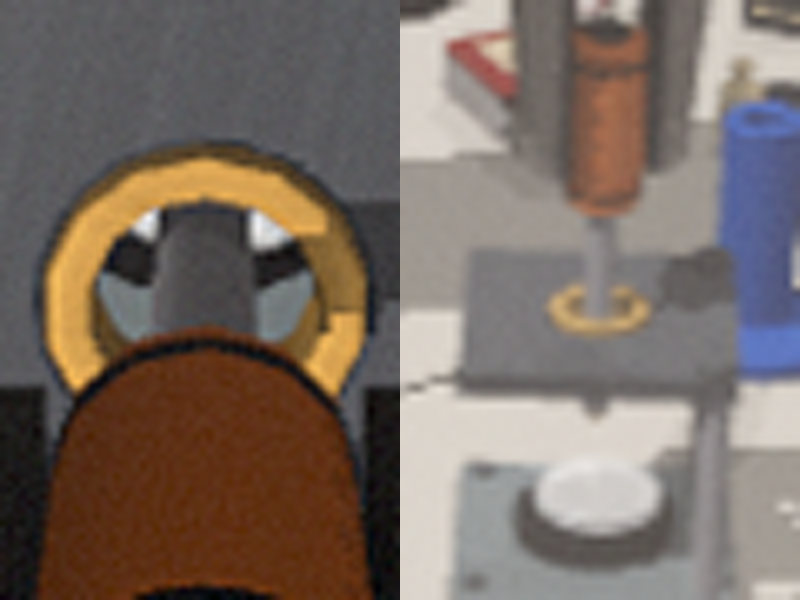

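The final views show the stem in the middle of the ring. The tip is at side crop (595,415), raw v 211.9 against 212.0 predicted for half way. The force is near zero, so nothing is touching. Handing in.

```bash
python3 -c "
from rig import r
print(r.close_job())"
```

```text
the job is handed in; nothing more can be done
None
```

I pressed the green button down to its stop and it came back up. The arm now holds the probe upright through the brass guide, about centred, with its tip about half way to the capsule and no contact force showing. The job is handed in, about 11 s on the clock.

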